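Refit the dial knob of a model vibrator

TASK

The blue dial knob has come off the plaster-model vibrator. Pick it up from the aluminium tray, set it on the upright steel spindle and turn it lightly by feel until the flat in its bore meets the flat of the spindle, then push it straight down until it snaps fully home, and let go. Be gentle: do not press so hard that the vibrator sinks more than 4 mm on its rubber feet (about 11 N), and leave everything else as it stands.

Things in the scene. Friction and masses are not known exactly. Their poses are not given: they have to be found in the camera images.
- vibrator: White plaster-model vibrator, case 200 x 150 mm, fixed in plan. Origin on the table under the middle of the case, z up, x along the 200 mm side away from the dial. Flat deck 64 mm above the table; a ribbed black rubber plate, top at 74 mm, covers x +20 to +96 mm, y +-63 mm. The dial spindle stands at x -50 mm, y 0.
- vib_case (a joint): The case on its soft rubber feet: how far it is pushed down (m, 0 at rest, at most 0.010). It gives way about 1 mm for every 2.5 N of downward push (after the first 1.6 N) and springs back; it does not slide or tip.
- spindle_tip (a point): Centre of the top of the upright greased steel spindle, 92 mm above the table; moves with the case, axes as the vibrator's. D section: 12 mm in diameter, one flat 3.0 mm from the axis all the way up. It rises 22 mm above a dark boss (26 mm wide, top 70 mm above the table). Two sprung brass balls stand out of its sides, 14 mm below the tip, one each side of the flat.
- red_mark (a point): Point 23 mm from the spindle axis towards -x of the vibrator, 70 mm above the table. Axes as the vibrator's. A short red line on the deck, 31 to 43 mm from the axis, shows this direction; black dots follow on both sides of it.
- spindle_foot (a point): On the spindle axis, at the boss top. The spindle is stiff to turn (about 0.6 N m) and stays where it was left. Its angle is not measured: its flat faces up to 1.0 rad to either side of the direction from the spindle to the red mark. The frame of this point is the vibrator's and does not turn with the spindle.
- knob_center (a point): Centre, half-way up, of the loose blue aluminium wing knob: 46 mm long (its x), 26 mm wide (its y), 44 mm high, about 120 g, standing bore down on the tray floor. Its x axis points to the end with the white pointer line. Grip it across the 26 mm width. Fully home on the spindle, this point coincides with spindle_tip and the underside rests on the boss.
- knob_mouth (a point): Centre of the knob's underside, where its bore opens: a funnel 18 mm wide narrows to 12.8 mm in 3 mm, is round up to 6 mm, then D-shaped up to its end at 24 mm, the flat on the pointer side 3.9 mm from the axis. Turned wrong by more than about 0.2 rad the knob stops on the D step with the spindle tip only 6 mm inside, 16 mm short of home; aligned it slips on down.
- knob_pointer (a point): Centre of the knob's pointer end face, 23 mm from knob_center along the knob's x; a white line runs down this face and over the top. Axes as the knob's.
- knob: The same blue wing knob; origin at the centre of its underside, z up, x towards the pointer. Aligned and pushed on, from about 10 mm short of home it is resisted by the sprung balls (roughly 3 to 7 N), until about 3 mm short it snaps and is drawn home. The snap holds it against a light pull.
- tray: Aluminium tray 150 x 270 mm, fixed to the table; floor 4 mm thick, walls 15 mm high; origin under its centre. The knob and a black round knob stand in it, about 120 mm apart.
- round_knob: Small round black knob, 38 mm in diameter, 26 mm high, standing in the tray; a bystander. Origin at the centre of its underside.
- mug: Yellow mug, 82 mm wide, 95 mm high; a bystander.
- dropper_a: White dropper bottle, 38 mm wide, 88 mm high; a bystander.
- dropper_b: White dropper bottle, 38 mm wide, 88 mm high; a bystander.
- powder_jar: White powder jar with wooden lid, 54 mm wide, 62 mm high; a bystander.

How it is judged:
By the outcome, as a careful person would: the job done as asked, in the order asked, and still so for the second after the job is handed in, with the robot touching nothing.
It also fails if it takes over 64 s, if anything falls off the work surface, if the arm or the gripper's body presses on something with over 40 N, if the wrist force passes 120 N, or if a joint passes its speed limit or range.

ROBOT

A 6-joint arm with a two-finger parallel gripper is mounted at the origin on the work surface. World frame = base frame: x ahead of the robot, y to its left, z up, the work surface at z = 0. Lengths are in m, angles in rad, forces in N, time in s.
With the tool pointing down it reaches from about 0.25 to 0.725 m from the base axis. Payload 4 kg.
Tool frame: the origin (TCP) lies midway between the tips of the shut fingers; the grasp point (between the pads) lies 19 mm behind it (pinch_z is the distance from the TCP to the grasp point, in m); z points along the fingers, y is the line along which they close (so a half turn about z gives the same grasp; the last joint's range is limited). The gripper opens to 85 mm and grips with 20 to 120 N. Pads are 22 mm wide; open, the fingers measure 114 mm over their backs; the gripper's body (76 mm by 85 mm) begins 54 mm behind the grasp point. The pads swing forward as they close: fully open they stand 13 mm farther back than shut.
Start: joints at [1.267, 0.241, 0.005, 1.335, 0, 1.571], TCP at [0.15, 0.477, 0.231] pointing down, gripper open.
Joint ranges: [-2.72, 2.72], [-1.05, 1.87], [-1.09, 1.28], [-1.99, 2.15], [-1.42, 1.44], [-3.14, 3.14]. Speed limits (rad/s): [2.79, 2.79, 3.14, 3.14, 3.14, 3.14].

INTERFACE

Orientations are given as a rotation vector (axis times angle).
In Python, from bench import * gives the robot as it stands. The module is installed in compiled form; this text tells all that it offers.
- The arm moves only by the shell command python3 -m pendant 'ROWS' [OPENING] [FORCE]. ROWS is JSON, a list of rows, each an object with "linear": the shift along the tool's x, y, z in cm, a list of three; "twist": the turn, a rotation vector about the tool's x, y, z in rad, a list of three. In form: [{"linear": [x, y, z], "twist": [ax, ay, az]}, ...]. A call has 1 to 20 rows; each row shifts and turns the commanded pose from where the row before left it, along the tool's axes as they then stand; what a row does not reach is not made up. A row lasts 1/10 s, in which the tool goes at most 50 mm and 8.59 degrees, less where a joint would pass 70% of its speed; a pose out of reach is approached as far as the arm can. A call is refused whole if a number of a shift passes 5 or a number of a turn 0.15, either way. A call with a gripper value outside its range is refused whole. OPENING is the closure in counts, from 0 (fully open) to 255 (shut), set as the call begins (- or left out, the last holds). The fingers move at their own pace and stop on an object; FORCE is the grip in N (left out, the last holds). Time passes only in rows, so rows that do not move let the fingers close. It gives the time, the measured TCP pose, the force, the opening and the grip force at its end, in the units of the state.
- observe(): the state, without advancing time (a new reading comes with each control period).
- grab_frame(name): name is "side" or "top"; returns (picture, depth): 384x512x3 uint8, blue, green, red; 384x512 float32, m along the optical axis (not along the pixel's ray), 0 where there is no reading.
- camera_info(name): a dict with "fx", "fy", "cx", "cy" (pixels), "k1" (the pictures are not rectified: a ray, as slopes to the right and down, at radius r is drawn at 1 + k1 r^2 times it, then the intrinsics apply), "R" (3x3) and "t" (3): a world point X has camera coordinates R X + t. Camera axes: x right, y down, z forward; pixel columns grow to the right and rows downward; lengths in m; the calibration is good to about 2 mm. A picture is of the moment at which its call begins. camera_info takes no time and is no camera call.
- sign_off(): hands the job in; it is judged then, once.
Trained networks look in the newest picture that a camera, given by its name, has taken for a name from the list of things; names that differ only in an ending like _2 or _b are one class to them, and where a whole thing is asked for, a point or a joint stands for the part that bears it (a point fixed in the world has none). Each returns a list of dicts, best first, with "score" (0 to 1); they miss things now and then, are a little off and sometimes report something else, mostly with a low value. They report only what shows in the picture. A call takes as long as a camera call.
- cut_out(camera, thing): "mask" (384x512 bool, what is visible of it).
- landmark_of(camera, thing): "at" ([x, y, z] in m, in world coordinates, good to about 4 mm: a listed point, or the origin of a listed thing).
The state is a dict: "time_s": time; "joint_pos": joint angles; "joint_velocities": joint speeds; "joint_efforts": joint torques, N m; "tcp_pos": TCP position; "tcp_rot": TCP orientation; "force": force on the tool from outside, world axes, zero at the start; "wrist_torque": the same for the moment, N m; "width": finger opening in m; "finger_force": force on a finger pad.
Only numpy, scipy, OpenCV 4.12 (cv2) and the standard library are available. Lean on these libraries where they do the work, as an engineer would, in place of code of your own. Each camera call takes 0.05 s, during which the arm holds its last target. There are 200 camera calls.

## Working session

There is one attempt and no reset: what is moved stays moved. The work goes in short steps, Python scripts to look and compute and a shell command to move; the robot and the scene stay as the last step left them, time stands still between calls to the robot, and variables do not carry over. Pictures are saved under pics/ and viewed, at most 10 in all, crops included, and the job is handed in when it is done.

```bash
mkdir -p pics; cat > h.py <<'E'
from bench import *
import numpy as np, cv2
def pts(cam, mask, depth):
    c=camera_info(cam); v,u=np.nonzero(mask&(depth>0)); z=depth[v,u]
    K=np.array([[c['fx'],0,c['cx']],[0,c['fy'],c['cy']],[0,0,1.]])
    n=cv2.undistortPoints(np.stack([u,v],1).astype(float)[:,None],K,np.array([c['k1'],0,0,0.]))[:,0]
    P=np.c_[n*z[:,None],z]
    return (P-np.array(c['t']))@np.array(c['R']), u, v
E
python3 - <<'E'
from h import *
fr={}
for c in ("side","top"):
    im,d=grab_frame(c); fr[c]=d; cv2.imwrite(f'pics/{c}1.png',im); np.save(f'{c}1.npy',d)
    for t in ["knob","knob_center","knob_pointer","spindle_tip","red_mark","vibrator","tray","round_knob","mug","dropper_a","powder_jar"]:
        r=landmark_of(c,t); print(c,t,[(round(x['score'],2),np.round(x['at'],3).tolist()) for x in r[:2]])
s=observe(); print(s)
E
```

```text
side knob [(0.65, [0.534, -0.31, 0.0])]
side knob_center [(0.71, [0.542, -0.311, 0.026])]
side knob_pointer [(0.57, [0.559, -0.298, 0.029])]
side spindle_tip [(0.9, [0.517, 0.203, 0.09])]
side red_mark [(0.76, [0.5, 0.212, 0.071]), (0.47, [0.558, -0.302, 0.029])]
side vibrator [(0.85, [0.568, 0.199, -0.002])]
side tray [(0.72, [0.531, -0.25, 0.001])]
side round_knob [(0.58, [0.51, -0.19, 0.001])]
side mug [(0.93, [0.773, -0.015, -0.002])]
side dropper_a [(0.96, [0.71, -0.152, -0.002]), (0.78, [0.712, -0.276, 0.002])]
side powder_jar [(0.82, [0.372, -0.009, 0.004])]
top knob [(0.68, [0.536, -0.307, 0.008]), (0.31, [0.716, -0.151, -0.0])]
top knob_center [(0.76, [0.535, -0.308, 0.028])]
top knob_pointer [(0.78, [0.563, -0.307, 0.023]), (0.43, [0.537, -0.307, 0.006])]
top spindle_tip [(0.58, [0.518, 0.203, 0.09]), (0.41, [0.494, 0.207, 0.069])]
top red_mark [(0.57, [0.496, 0.212, 0.07])]
top vibrator [(0.62, [0.566, 0.199, -0.0]), (0.6, [0.536, -0.308, 0.024])]
top tray [(0.66, [0.534, -0.249, -0.002])]
top round_knob [(0.59, [0.504, -0.193, 0.008])]
top mug [(0.57, [0.772, -0.018, 0.00
[... 177 characters left out ...]
 'joint_pos': array([ 1.26699957e+00,  2.40565195e-01,  5.00335777e-03,  1.33522363e+00,
       -4.51530158e-05,  1.57081367e+00]), 'joint_velocities': array([ 3.30173555e-04, -1.61261722e-03,  7.00699515e-04, -1.12350453e-04,
       -1.77842111e-04, -6.53062205e-06]), 'joint_efforts': array([ 5.14178191e-04, -3.72218120e+01,  2.52693683e+01,  1.36976832e-03,
       -1.09766336e-04,  3.91398487e-06]), 'tcp_pos': array([0.14958327, 0.47709193, 0.23132515]), 'tcp_rot': array([4.75389786e-01, 3.10536925e+00, 6.12367340e-06]), 'force': array([ 0.63724139, -0.04114724,  0.41374846]), 'wrist_torque': array([ 0.00697722, -0.0117489 ,  0.02097442]), 'finger_force': 0.0, 'width': 0.08524613268819171}
```

```bash
python3 - <<'E'
from h import *
a=cv2.imread('pics/top1.png'); b=cv2.imread('pics/side1.png')
print([ (c,np.round(camera_info(c)['t'],2), round(camera_info(c)['fx'])) for c in('top','side')])
# knob from blue color, both cams
for c,im in(('top',a),('side',b)):
    hsv=cv2.cvtColor(im,cv2.COLOR_BGR2HSV)
    m=(hsv[...,0]>95)&(hsv[...,0]<130)&(hsv[...,1]>90)
    P,u,v=pts(c,m,np.load(c+'1.npy'))
    k=(abs(P[:,0]-.536)<.06)&(abs(P[:,1]+.308)<.06); P=P[k];u=u[k];v=v[k]
    print(c,len(P),np.median(u),np.median(v),np.percentile(P[:,2],[5,50,95]).round(3))
    T=P[(P[:,2]>.042)]
    if len(T)>5:
        r=cv2.minAreaRect((T[:,:2]*1000).astype(np.float32)); print(r)
        print(T.min(0),T.max(0))
p=np.hstack([cv2.resize(a[:,:],(400,300)),cv2.resize(b,(400,300))])
cv2.imwrite('pics/both.png',p)
def crop(im,cx,cy,r=32):
    cx,cy=int(cx),int(cy); return cv2.resize(im[max(0,cy-r):cy+r,max(0,cx-r):cx+r],(400,300*4//3)[:2],interpolation=cv2.INTER_CUBIC)
def proj(c,X):
    i=camera_info(c); q=np.array(i['R'])@X+i['t']; x=q[:2]/q[2]; x=x*(1+i['k1']*(x@x)); return x[0]*i['fx']+i['cx'],x[1]*i['fy']+i['cy']
rows=[]
for X in ([.536,-.308,.04],):
    rows.append(np.hstack([cv2.resize(crop(a,*proj('top',np.array(X))),(300,300)),cv2.resize(crop(b,*proj('side',np.array(X))),(300,300))]))
X=[.518,.203,.09]
rows.append(np.hstack([cv2.resize(crop(a,*proj('top',np.array(X))),(300,300)),cv2.resize(crop(b,*proj('side',np.array(X))),(300,300))]))
cv2.imwrite('pics/crops.png',np.vstack(rows))
E
```

```text
[('top', array([-0.03,  0.6 ,  0.88]), 349), ('side', array([0.45, 0.31, 0.58]), 410)]
top 191 360.0 218.0 [0.016 0.047 0.05 ]
((537.9220581054688, -304.8919982910156), (42.70399475097656, 25.962228775024414), 13.447174072265625)
[ 0.51584006 -0.32104207  0.04275686] [ 0.55787027 -0.29115626  0.05145848]
side 384 337.5 144.0 [0.008 0.033 0.047]
((538.2899169921875, -305.2011413574219), (43.975364685058594, 29.066831588745117), 5.2076520919799805)
[ 0.51606937 -0.32060763  0.04203281] [ 0.55965039 -0.2906917   0.0488393 ]
```

View pics/both.png

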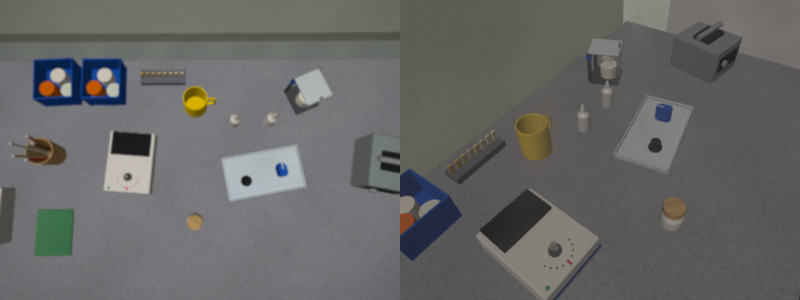

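View pics/crops.png

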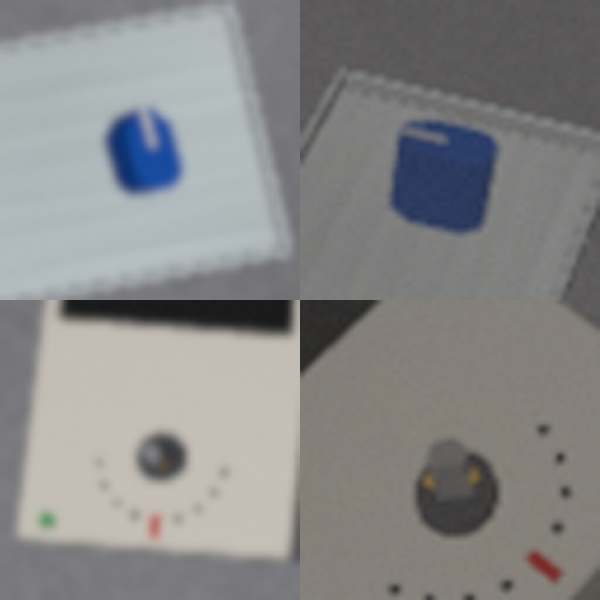

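The top view (left of the pair) shows the tray with the blue knob at about full-frame px (360, 218). Its white line points towards +x, about 0.22 rad towards +y. In the side crop, the spindle's flat faces the camera with a brass ball on each side, at crop px (430, 482) and (474, 478). The red line lies down and to the right of the spindle. I'll get the flat's direction from the balls while moving over the knob.

```bash
cat >> h.py <<'E'
def ray(c,u,v,z):
    i=camera_info(c); K=np.array([[i['fx'],0,i['cx']],[0,i['fy'],i['cy']],[0,0,1.]])
    n=cv2.undistortPoints(np.array([[[u,v]]],float),K,np.array([i['k1'],0,0,0.]))[0,0]
    R=np.array(i['R']); C=-R.T@i['t']; d=R.T@np.array([*n,1]); return C+d*(z-C[2])/d[2]
def proj(c,X):
    i=camera_info(c); q=np.array(i['R'])@np.array(X)+i['t']; x=q[:2]/q[2]; x=x*(1+i['k1']*(x@x)); return np.array([x[0]*i['fx']+i['cx'],x[1]*i['fy']+i['cy']])
E
python3 - <<'E'
from h import *
for c in('side','top'):
    im=cv2.imread(f'pics/{c}1.png'); hsv=cv2.cvtColor(im,cv2.COLOR_BGR2HSV)
    p=proj(c,[.518,.203,.08]); U,V=np.meshgrid(range(512),range(384))
    near=np.hypot(U-p[0],V-p[1])<22
    print(c,'cam',-np.array(camera_info(c)['R']).T@camera_info(c)['t'],'spindle px',p)
    for n,m,z in(('ball',(hsv[...,0]>10)&(hsv[...,0]<28)&(hsv[...,1]>90),.078),('red',((hsv[...,0]<8)|(hsv[...,0]>172))&(hsv[...,1]>110),.064)):
        k,l,s,ce=cv2.connectedComponentsWithStats((m&near).astype(np.uint8))
        for j in range(1,k):print(n,s[j,4],ce[j].round(1),ray(c,*ce[j],z).round(4))
    d=np.load(c+'1.npy'); P,u,v=pts(c,near,d); t=P[P[:,2]>.086]; print('tip',len(t),t.mean(0).round(4))
    b=(hsv[...,2]<70)&near; mu=np.argwhere(b).mean(0)[::-1]; print('dark',b.sum(),mu,ray(c,*mu,.07))
im=cv2.imread('pics/side1.png');p=proj('side',[.518,.203,.08]).astype(int)
cv2.imwrite('pics/sp.png',cv2.resize(im[p[1]-15:p[1]+15,p[0]-15:p[0]+15],(600,600),interpolation=cv2.INTER_NEAREST)); print(p-15)
E
python3 -m pendant '[{"linear":[-3.36,-3.51,0],"twist":[0,0,0]},{"linear":[-3.36,-3.51,0],"twist":[0,0,0]},{"linear":[-3.36,-3.51,0],"twist":[0,0,0]},{"linear":[-3.36,-3.51,0],"twist":[0,0,0]},{"linear":[-3.36,-3.51,0],"twist":[0,0,0]},{"linear":[-3.36,-3.51,0],"twist":[0,0,0]},{"linear":[-3.36,-3.51,0],"twist":[0,0,0]},{"linear":[-3.36,-3.51,0],"twist":[0,0,0]},{"linear":[-3.36,-3.51,0],"twist":[0,0,0]},{"linear":[-3.36,-3.51,0],"twist":[0,0,0]},{"linear":[-3.36,-3.51,0],"twist":[0,0,0]},{"linear":[-3.36,-3.51,0],"twist":[0,0,0]},{"linear":[-3.36,-3.51,0],"twist":[0,0,0]},{"linear":[-3.36,-3.51,0],"twist":[0,0,0]},{"linear":[-3.36,-3.51,0],"twist":[0,0,0]},{"linear":[-3.36,-3.51,0],"twist":[0,0,0]},{"linear":[-3.36,-3.51,0],"twist":[0,0,0]},{"linear":[-3.36,-3.51,0],"twist":[0,0,0]}]' 0 40
```

```text
side cam [0.28240562 0.37626256 0.63995533] spindle px [198.48223888 314.33902463]
ball 6 [201.5 316. ] [0.5135 0.202  0.078 ]
ball 4 [191.8 317. ] [0.5245 0.2109 0.078 ]
tip 49 [0.5183 0.2052 0.09  ]
dark 130 [199.08461538 322.14615385] [0.51368085 0.20891721 0.07      ]
top cam [ 0.4702261  -0.02488677  0.95428631] spindle px [162.8944732  225.85721374]
tip 19 [0.5177 0.2043 0.0912]
dark 10 [165.  225.5] [0.51937879 0.20035109 0.07      ]
[183 299]
time_s: 3.0
tcp_pos: [0.5382, -0.3087, 0.2312]
tcp_rot: [0.476, 3.105, 0.0]
force: [1.3, 0.1, 0.0]
width: 0.0852
finger_force: 0.0
```

View pics/sp.png

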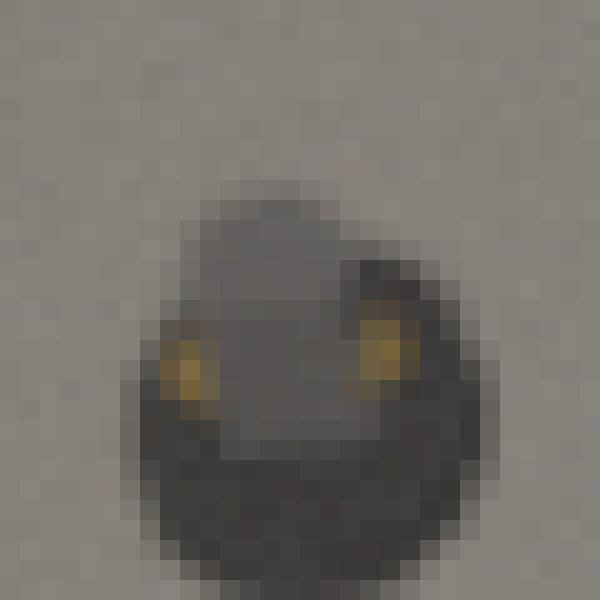

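```bash
python3 -m pendant '[{"linear":[0,0,0.6],"twist":[0,0,0.1454]},{"linear":[0,0,0.6],"twist":[0,0,0.1454]},{"linear":[0,0,0.6],"twist":[0,0,0.1454]},{"linear":[0,0,0.6],"twist":[0,0,0.1454]},{"linear":[0,0,0.6],"twist":[0,0,0.1454]},{"linear":[0,0,0.6],"twist":[0,0,0.1454]},{"linear":[0,0,0.6],"twist":[0,0,0.1454]},{"linear":[0,0,0.6],"twist":[0,0,0.1454]},{"linear":[0,0,0.6],"twist":[0,0,0.1454]},{"linear":[0,0,0.6],"twist":[0,0,0.1454]},{"linear":[0,0,0.6],"twist":[0,0,0.1454]},{"linear":[0,0,0.6],"twist":[0,0,0.1454]},{"linear":[0,0,0.6],"twist":[0,0,0.1454]},{"linear":[0,0,0.6],"twist":[0,0,0.1454]},{"linear":[0,0,0.6],"twist":[0,0,0.1454]},{"linear":[0,0,0.6],"twist":[0,0,0.1454]},{"linear":[0,0,0.6],"twist":[0,0,0.1454]},{"linear":[0,0,0.6],"twist":[0,0,0.1454]}]'
cat >> h.py <<'E'
from scipy.spatial.transform import Rotation as Ro
def st(goal=None):
    s=observe(); R=Ro.from_rotvec(s['tcp_rot']).as_matrix()
    print('t',s['time_s'],'tcp',s['tcp_pos'].round(4),'yaw',round(float(np.arctan2(R[1,0],R[0,0])),3),'tilt',round(float(np.arccos(-R[2,2])),4),'j6',round(float(s['joint_pos'][5]),2),'F',s['force'].round(2),'M',s['wrist_torque'].round(3),'w',round(float(s['width']),4),'ff',round(float(s['finger_force']),1))
    if goal is not None: print('tool shift cm',(R.T@(np.array(goal)-s['tcp_pos'])*100).round(2))
E
python3 -c "
from h import *
st([.538,-.306,.015])"
```

```text
time_s: 4.8
tcp_pos: [0.5377, -0.3067, 0.1229]
tcp_rot: [-3.123, -0.336, 0.0]
force: [-1.0, 0.2, 0.3]
width: 0.0851
finger_force: 0.0
t 4.8 tcp [ 0.5377 -0.3067  0.1229] yaw 0.215 tilt 0.0002 j6 2.41 F [-0.99  0.2   0.27] M [-0.     0.02   0.001] w 0.0851 ff 0.0
tool shift cm [ 0.05 -0.06 10.79]
```

```bash
python3 -m pendant '[{"linear":[0.05,-0.06,1.5],"twist":[0,0,0]},{"linear":[0,0,1.5],"twist":[0,0,0]},{"linear":[0,0,1.5],"twist":[0,0,0]},{"linear":[0,0,1.5],"twist":[0,0,0]},{"linear":[0,0,1.5],"twist":[0,0,0]},{"linear":[0,0,1.5],"twist":[0,0,0]},{"linear":[0,0,1.0],"twist":[0,0,0]},{"linear":[0,0,0.8],"twist":[0,0,0]},{"linear":[0,0,0],"twist":[0,0,0]}]'
python3 -m pendant '[{"linear":[0,0,0],"twist":[0,0,0]},{"linear":[0,0,0],"twist":[0,0,0]},{"linear":[0,0,0],"twist":[0,0,0]},{"linear":[0,0,0],"twist":[0,0,0]},{"linear":[0,0,0],"twist":[0,0,0]},{"linear":[0,0,0],"twist":[0,0,0]},{"linear":[0,0,0],"twist":[0,0,0]},{"linear":[0,0,0],"twist":[0,0,0]},{"linear":[0,0,0],"twist":[0,0,0]},{"linear":[0,0,0],"twist":[0,0,0]},{"linear":[0,0,0],"twist":[0,0,0]},{"linear":[0,0,0],"twist":[0,0,0]}]' 255 40
python3 -c "
from h import *
st()"
```

```text
time_s: 5.7
tcp_pos: [0.5373, -0.3056, 0.0141]
tcp_rot: [-3.121, -0.346, 0.003]
force: [0.1, 0.3, -0.1]
width: 0.085
finger_force: 0.0
time_s: 6.9
tcp_pos: [0.5385, -0.3063, 0.016]
tcp_rot: [3.122, 0.346, 0.002]
force: [0.3, -0.6, 4.3]
width: 0.0255
finger_force: 40.0
t 6.9 tcp [ 0.5385 -0.3063  0.016 ] yaw 0.221 tilt 0.0014 j6 2.4 F [ 0.34 -0.65  4.31] M [ 0.007  0.027 -0.021] w 0.0255 ff 40.0
```

```bash
python3 -m pendant '[{"linear":[0,0,-1],"twist":[0,0,0]},{"linear":[0,0,-3],"twist":[0,0,0]},{"linear":[0,0,-4],"twist":[0,0,0]},{"linear":[0,0,-4],"twist":[0,0,0]},{"linear":[0,0,-3],"twist":[0,0,0]},{"linear":[0.76,-4.19,0],"twist":[0,0,0]},{"linear":[0.76,-4.19,0],"twist":[0,0,0]},{"linear":[0.76,-4.19,0],"twist":[0,0,0]},{"linear":[0.76,-4.19,0],"twist":[0,0,0]},{"linear":[0.76,-4.19,0],"twist":[0,0,0]},{"linear":[0.76,-4.19,0],"twist":[0,0,0]},{"linear":[0.76,-4.19,0],"twist":[0,0,0]},{"linear":[0.76,-4.19,0],"twist":[0,0,0]},{"linear":[0.76,-4.19,0],"twist":[0,0,0]},{"linear":[0.76,-4.19,0],"twist":[0,0,0]},{"linear":[0.76,-4.19,0],"twist":[0,0,0]},{"linear":[0.76,-4.19,0],"twist":[0,0,0]},{"linear":[0,0,0],"twist":[0,0,0]}]'
python3 -m pendant '[{"linear":[0,0,0],"twist":[0,0,-0.145]},{"linear":[0,0,0],"twist":[0,0,-0.145]},{"linear":[0,0,0],"twist":[0,0,-0.145]},{"linear":[0,0,0],"twist":[0,0,-0.145]},{"linear":[0,0,0],"twist":[0,0,-0.145]},{"linear":[0,0,0],"twist":[0,0,-0.145]},{"linear":[0,0,0],"twist":[0,0,-0.145]},{"linear":[0,0,0],"twist":[0,0,-0.145]},{"linear":[0,0,0],"twist":[0,0,-0.145]},{"linear":[0,0,0],"twist":[0,0,-0.145]},{"linear":[0,0,0],"twist":[0,0,-0.145]},{"linear":[0,0,0],"twist":[0,0,-0.145]},{"linear":[0,0,0],"twist":[0,0,-0.145]},{"linear":[0,0,0],"twist":[0,0,-0.145]},{"linear":[0,0,0],"twist":[0,0,0]},{"linear":[0,0,0],"twist":[0,0,0]}]'
python3 - <<'E'
from h import *
st([.518,.2045,.125])
ims=[]
for c in('side','top'):
    im,d=grab_frame(c); p=proj(c,[.518,.2045,.11]).astype(int); print(c,p)
    for t in('knob_center','knob_mouth','knob_pointer','spindle_tip'):
        print(t,[(round(x['score'],2),np.round(x['at'],4)) for x in landmark_of(c,t)[:2]])
    ims.append(cv2.resize(im[p[1]-60:p[1]+60,p[0]-50:p[0]+50],(400,480),interpolation=cv2.INTER_CUBIC))
    cv2.imwrite(f'pics/{c}2.png',im); np.save(c+'2.npy',d)
cv2.imwrite('pics/held.png',np.hstack(ims))
E
```

```text
time_s: 8.7
tcp_pos: [0.5261, 0.1666, 0.1658]
tcp_rot: [-3.075, -0.447, 0.009]
force: [-0.6, -0.5, -1.2]
width: 0.0255
finger_force: 39.8
time_s: 10.3
tcp_pos: [0.5261, 0.1635, 0.1659]
tcp_rot: [-1.258, -2.854, -0.038]
force: [-0.3, 0.8, -1.4]
width: 0.0253
finger_force: 39.7
t 10.3 tcp [0.5261 0.1635 0.1659] yaw 2.311 tilt 0.0333 j6 1.11 F [-0.34  0.79 -1.39] M [-0.005 -0.027  0.015] w 0.0253 ff 39.7
tool shift cm [3.45 2.11 4.23]
side [195 305]
knob_center [(0.63, array([0.5303, 0.1602, 0.1741])), (0.29, array([0.5104, 0.1811, 0.1794]))]
knob_mouth [(0.85, array([0.5282, 0.164 , 0.1505])), (0.56, array([ 0.3714, -0.008 ,  0.0008]))]
knob_pointer [(0.93, array([0.5119, 0.1806, 0.1803])), (0.47, array([0.5673, 0.1974, 0.0018]))]
spindle_tip [(0.75, array([0.5188, 0.2025, 0.0942])), (0.16, array([ 0.7145, -0.2751, -0.0037]))]
top [159 225]
knob_center [(0.48, array([0.5242, 0.1614, 0.1763])), (0.4, array([0.5264, 0.1673, 0.1528]))]
knob_mouth [(0.53, array([0.527 , 0.1651, 0.1508]))]
knob_pointer []
spindle_tip [(0.81, array([0.5179, 0.2074, 0.0908]))]
```

View pics/held.png

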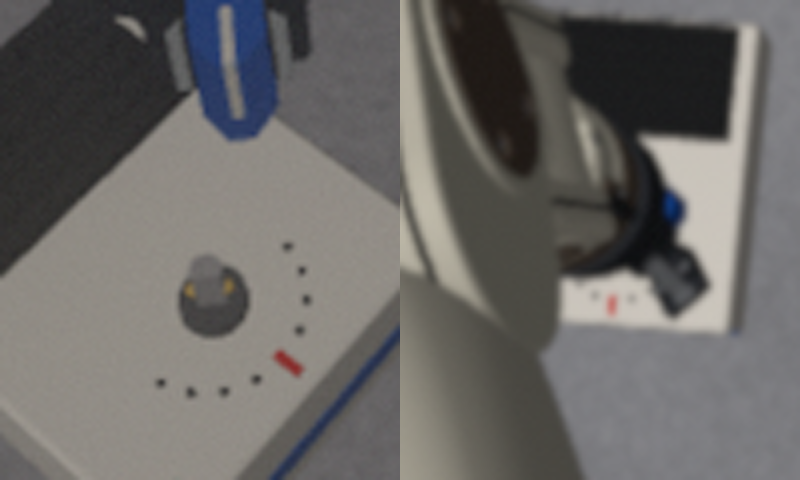

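The side crop shows the knob hanging straight in the pads with its pointer line towards the camera. The spindle stands at crop px (207, 285), with its flat and balls in view. The tool picked up a 0.033 rad tilt and fell short in y, so I'll correct both.

```bash
cat >> h.py <<'E'
def fix(yaw,goal):
    s=observe(); R=Ro.from_rotvec(s['tcp_rot']).as_matrix(); c,n=np.cos(yaw),np.sin(yaw)
    G=np.array([[c,n,0],[n,-c,0],[0,0,-1.]])
    print('turn',Ro.from_matrix(R.T@G).as_rotvec().round(4),'then shift cm',(G.T@(np.array(goal)-s['tcp_pos'])*100).round(2),'shift first',(R.T@(np.array(goal)-s['tcp_pos'])*100).round(2))
E
python3 -c "
from h import *
fix(2.25,[.518,.2045,.125])"
```

```text
turn [ 0.0135 -0.0307  0.0647] then shift cm [3.66 1.87 4.11] shift first [3.41 2.04 4.25]
```

```bash
python3 -m pendant '[{"linear":[0,0,0],"twist":[0.0135,-0.0307,0.0647]},{"linear":[0,0,0],"twist":[0,0,0]},{"linear":[1.22,0.62,0],"twist":[0,0,0]},{"linear":[1.22,0.62,0],"twist":[0,0,0]},{"linear":[1.22,0.63,1],"twist":[0,0,0]},{"linear":[0,0,1.5],"twist":[0,0,0]},{"linear":[0,0,1.6],"twist":[0,0,0]},{"linear":[0,0,0],"twist":[0,0,0]},{"linear":[0,0,0],"twist":[0,0,0]},{"linear":[0,0,0],"twist":[0,0,0]}]'
python3 - <<'E'
from h import *
st(); fix(2.25,[.518,.2045,.125])
im,d=grab_frame('side'); p=proj('side',[.518,.2045,.11]).astype(int)
for t in('knob_center','knob_mouth','knob_pointer','spindle_tip'):
    print(t,[(round(x['score'],2),np.round(x['at'],4)) for x in landmark_of('side',t)[:1]])
cv2.imwrite('pics/held2.png',cv2.resize(im[p[1]-40:p[1]+40,p[0]-40:p[0]+40],(600,600),interpolation=cv2.INTER_CUBIC))
cv2.imwrite('pics/side3.png',im);np.save('side3.npy',d)
E
```

```text
time_s: 11.8
tcp_pos: [0.5184, 0.205, 0.1257]
tcp_rot: [1.353, 2.834, 0.001]
force: [-1.1, 0.7, -0.9]
width: 0.0253
finger_force: 39.7
t 11.8 tcp [0.5184 0.205  0.1257] yaw 2.251 tilt 0.0011 j6 1.27 F [-1.07  0.67 -0.86] M [0.035 0.007 0.002] w 0.0253 ff 39.7
turn [0.0011 0.0002 0.0007] then shift cm [-0.02 -0.06  0.07] shift first [-0.02 -0.06  0.07]
knob_center [(0.75, array([0.5242, 0.203 , 0.1361]))]
knob_mouth [(0.92, array([0.5163, 0.2078, 0.1132]))]
knob_pointer [(0.91, array([0.5041, 0.221 , 0.1355]))]
spindle_tip [(0.91, array([0.5171, 0.2029, 0.0927]))]
```

View pics/held2.png

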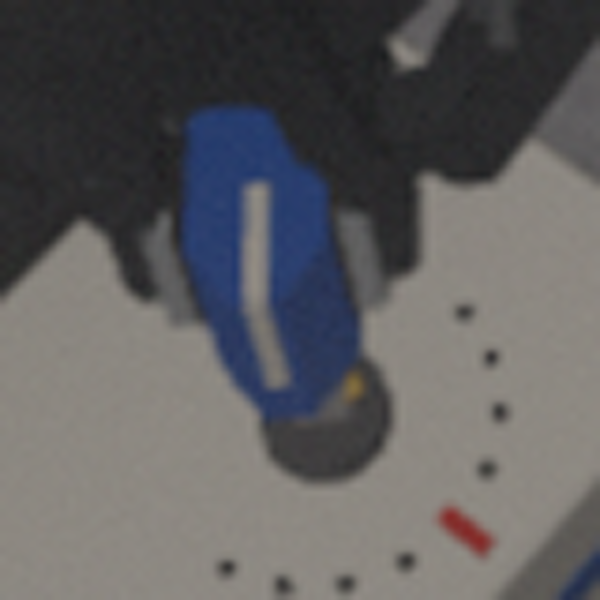

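The knob is above the spindle. Its pointer line bends at the top edge at crop px (255, 300), and one brass ball and the boss show below it. I'll compare that bend with the position expected for a centred knob.

```bash
python3 - <<'E'
from h import *
p=proj('side',[.518,.2045,.11]).astype(int)
T=np.array([.5184,.205]); d=np.array([np.cos(2.25),np.sin(2.25)])
u,v=p-40+np.array([255,300])*80/600
X=ray('side',u,v,.1257+.0323)[:2]-T; print('edge along/lat mm',X@d*1e3,(X@[-d[1],d[0]])*1e3)
# boss outline: circle z=.07, centre from image crop
u,v=p-40+np.array([325,480])*80/600; print('boss near edge',ray('side',u,v,.07))
u,v=p-40+np.array([262,418])*80/600; print('boss left edge',ray('side',u,v,.07))
u,v=p-40+np.array([392,412])*80/600; print('boss right edge',ray('side',u,v,.07))
print('spindle tip px expected in first picture', proj('side',[.518,.2045,.092]))
# first picture: spindle silhouette in sp.png cell: top disc centre approx
for q in((265,235),(275,250)):
    u,v=np.array([183,299])+np.array(q)/20-.5; print(ray('side',u,v,.092))
b=np.array([(130,420),(490,420),(300,590)])/20-.5+[183,299]
for q in b: print('boss1',ray('side',*q,.07))
E
```

```text
edge along/lat mm 24.00268741537253 -0.22743318477452118
boss near edge [0.50794441 0.21763612 0.07      ]
boss left edge [0.52638921 0.21452751 0.07      ]
boss right edge [0.50573541 0.19971008 0.07      ]
spindle tip px expected in first picture [196.73286962 311.33550446]
[0.52026286 0.20396838 0.092     ]
[0.51891509 0.20447574 0.092     ]
boss1 [0.52879107 0.2137996  0.07      ]
boss1 [0.50648705 0.19939415 0.07      ]
boss1 [0.50992399 0.21712074 0.07      ]
```

```bash
python3 -m pendant '[{"linear":[0,0.06,0.7],"twist":[0,0,0]},{"linear":[0,0,0.7],"twist":[0,0,0]},{"linear":[0,0,0.6],"twist":[0,0,0]},{"linear":[0,0,0],"twist":[0,0,0]},{"linear":[0,0,0],"twist":[0,0,0]}]'
for i in 1; do python3 -m pendant '[{"linear":[0,0,0.1],"twist":[0,0,0]},{"linear":[0,0,0.1],"twist":[0,0,0]},{"linear":[0,0,0.1],"twist":[0,0,0]},{"linear":[0,0,0],"twist":[0,0,0]},{"linear":[0,0,0],"twist":[0,0,0]}]'; done; python3 -c "
from h import *
st()"
```

```text
time_s: 12.55
tcp_pos: [0.5181, 0.2047, 0.1046]
tcp_rot: [-1.354, -2.834, 0.001]
force: [-0.6, 0.0, -1.6]
width: 0.0256
finger_force: 39.7
time_s: 13.05
tcp_pos: [0.5185, 0.2048, 0.1021]
tcp_rot: [-1.354, -2.835, 0.0]
force: [-0.1, -0.6, -1.8]
width: 0.0254
finger_force: 39.7
t 13.05 tcp [0.5185 0.2048 0.1021] yaw 2.25 tilt 0.0 j6 1.27 F [-0.13 -0.56 -1.76] M [-0.021  0.052 -0.004] w 0.0254 ff 39.7
```

```bash
python3 -m pendant '[{"linear":[0,0,0.1],"twist":[0,0,0]},{"linear":[0,0,0.1],"twist":[0,0,0]},{"linear":[0,0,0],"twist":[0,0,0]},{"linear":[0,0,0],"twist":[0,0,0]}]'; python3 -c "
from h import *
st()";python3 -m pendant '[{"linear":[0,0,0.1],"twist":[0,0,0]},{"linear":[0,0,0.1],"twist":[0,0,0]},{"linear":[0,0,0],"twist":[0,0,0]},{"linear":[0,0,0],"twist":[0,0,0]}]'; python3 -c "
from h import *
st()"
```

```text
time_s: 13.45
tcp_pos: [0.5184, 0.2048, 0.1]
tcp_rot: [-1.354, -2.835, 0.0]
force: [-0.0, 0.6, -0.4]
width: 0.0257
finger_force: 39.7
t 13.45 tcp [0.5184 0.2048 0.1   ] yaw 2.25 tilt 0.0002 j6 1.27 F [-0.04  0.59 -0.39] M [0.054 0.038 0.003] w 0.0257 ff 39.7
time_s: 13.85
tcp_pos: [0.5184, 0.2048, 0.098]
tcp_rot: [-1.354, -2.835, 0.0]
force: [-0.8, 0.4, -1.1]
width: 0.0253
finger_force: 39.7
t 13.85 tcp [0.5184 0.2048 0.098 ] yaw 2.25 tilt 0.0002 j6 1.27 F [-0.82  0.38 -1.1 ] M [ 0.042  0.027 -0.017] w 0.0253 ff 39.7
```

```bash
for i in 1 2; do python3 -m pendant '[{"linear":[0,0,0.1],"twist":[0,0,0]},{"linear":[0,0,0],"twist":[0,0,0]},{"linear":[0,0,0],"twist":[0,0,0]}]' >/dev/null; python3 -c "
from h import *
st()"; done
```

```text
t 14.15 tcp [0.5184 0.2048 0.0971] yaw 2.25 tilt 0.0001 j6 1.27 F [ 0.76 -0.29 -0.58] M [0.006 0.029 0.013] w 0.0258 ff 39.7
t 14.45 tcp [0.5184 0.2048 0.0961] yaw 2.25 tilt 0.0001 j6 1.27 F [ 0.82  0.37 -1.15] M [-0.013 -0.002  0.031] w 0.0255 ff 39.7
```

```bash
for i in 1 2 3; do python3 -m pendant '[{"linear":[0,0,0.1],"twist":[0,0,0]},{"linear":[0,0,0],"twist":[0,0,0]},{"linear":[0,0,0],"twist":[0,0,0]}]' >/dev/null; python3 -c "
from h import *
st()"; done
```

```text
t 14.75 tcp [0.5184 0.2048 0.095 ] yaw 2.25 tilt 0.0002 j6 1.27 F [-0.06 -0.5  -0.18] M [0.03  0.005 0.033] w 0.0255 ff 39.7
t 15.05 tcp [0.5184 0.2048 0.0941] yaw 2.25 tilt 0.0002 j6 1.27 F [-0.01 -0.09 -0.89] M [ 0.051 -0.012 -0.009] w 0.0258 ff 39.7
t 15.35 tcp [0.5184 0.2048 0.093 ] yaw 2.25 tilt 0.0002 j6 1.27 F [ 0.4   0.3  -1.47] M [ 0.01   0.006 -0.011] w 0.0258 ff 39.7
```

```bash
for i in 1 2 3 4 5; do python3 -m pendant '[{"linear":[0,0,0.1],"twist":[0,0,0]},{"linear":[0,0,0],"twist":[0,0,0]},{"linear":[0,0,0],"twist":[0,0,0]}]' >/dev/null; python3 -c "
from h import *
st()"; done
```

```text
t 15.65 tcp [0.5184 0.2048 0.0921] yaw 2.25 tilt 0.0001 j6 1.27 F [-0.51 -0.63 -0.56] M [ 0.017 -0.01   0.01 ] w 0.0254 ff 39.7
t 15.95 tcp [0.5185 0.2048 0.0911] yaw 2.25 tilt 0.0001 j6 1.27 F [ 0.54 -0.13 -0.4 ] M [ 0.004  0.002 -0.007] w 0.0252 ff 39.7
t 16.25 tcp [0.5185 0.2048 0.0903] yaw 2.25 tilt 0.0001 j6 1.27 F [-0.65 -0.58  0.81] M [-0.158  0.089  0.009] w 0.0254 ff 40.0
t 16.55 tcp [0.5187 0.2049 0.0893] yaw 2.25 tilt 0.0005 j6 1.27 F [-0.33 -1.09  1.98] M [-0.103  0.093  0.01 ] w 0.0252 ff 40.1
t 16.85 tcp [0.5187 0.2049 0.0883] yaw 2.25 tilt 0.0005 j6 1.27 F [-0.89 -0.76  3.25] M [-0.091  0.089 -0.003] w 0.0252 ff 40.2
```

```bash
for i in 1 2 3 4; do python3 -m pendant '[{"linear":[0,0,0.1],"twist":[0,0,0]},{"linear":[0,0,0],"twist":[0,0,0]},{"linear":[0,0,0],"twist":[0,0,0]}]' >/dev/null; python3 -c "
from h import *
st()"; done
```

```text
t 17.15 tcp [0.5184 0.2049 0.0869] yaw 2.25 tilt 0.0002 j6 1.27 F [0.32 0.07 1.79] M [-0.032  0.011  0.015] w 0.0255 ff 40.2
t 17.45 tcp [0.5179 0.2047 0.0851] yaw 2.25 tilt 0.0018 j6 1.27 F [ 0.27  0.82 -3.52] M [ 0.037 -0.073  0.048] w 0.0257 ff 39.5
t 17.75 tcp [0.5179 0.2046 0.0843] yaw 2.25 tilt 0.0016 j6 1.27 F [ 0.77  0.99 -6.06] M [ 0.063 -0.126  0.058] w 0.0254 ff 39.6
t 18.05 tcp [0.5181 0.2046 0.0836] yaw 2.25 tilt 0.0012 j6 1.27 F [-0.   -0.4  -6.98] M [ 0.046 -0.105 -0.012] w 0.0254 ff 39.6
```

```bash
for i in 1 2; do python3 -m pendant '[{"linear":[0,0,0.1],"twist":[0,0,0]},{"linear":[0,0,0],"twist":[0,0,0]},{"linear":[0,0,0],"twist":[0,0,0]}]' >/dev/null; python3 -c "
from h import *
st()"; done
```

```text
t 18.35 tcp [0.5184 0.2048 0.0831] yaw 2.25 tilt 0.0002 j6 1.27 F [ 0.18  0.12 -5.29] M [ 0.042 -0.035  0.004] w 0.0254 ff 39.9
t 18.65 tcp [0.5189 0.205  0.0826] yaw 2.25 tilt 0.0011 j6 1.27 F [-0.22  0.32 -1.58] M [ 0.076  0.008 -0.077] w 0.0255 ff 40.1
```

```bash
for i in 1 2; do python3 -m pendant '[{"linear":[0,0,0.08],"twist":[0,0,0]},{"linear":[0,0,0],"twist":[0,0,0]},{"linear":[0,0,0],"twist":[0,0,0]}]' >/dev/null; python3 -c "
from h import *
st()"; done
```

```text
t 18.95 tcp [0.519  0.2051 0.0819] yaw 2.25 tilt 0.0014 j6 1.27 F [-0.95  0.36  0.25] M [ 0.091 -0.018  0.014] w 0.0258 ff 40.6
t 19.25 tcp [0.519  0.2051 0.081 ] yaw 2.25 tilt 0.0013 j6 1.27 F [-0.12  0.35  2.01] M [ 0.128 -0.018 -0.002] w 0.0254 ff 40.8
```

```bash
python3 -m pendant '[{"linear":[0,0,-0.05],"twist":[0,0,0]},{"linear":[0,0,0],"twist":[0,0,0]}]'; python3 -m pendant '[{"linear":[0,0,0],"twist":[0,0,0]},{"linear":[0,0,0],"twist":[0,0,0]},{"linear":[0,0,0],"twist":[0,0,0]},{"linear":[0,0,0],"twist":[0,0,0]},{"linear":[0,0,0],"twist":[0,0,0]},{"linear":[0,0,0],"twist":[0,0,0]},{"linear":[0,0,0],"twist":[0,0,0]},{"linear":[0,0,0],"twist":[0,0,0]},{"linear":[0,0,-1],"twist":[0,0,0]},{"linear":[0,0,-3],"twist":[0,0,0]},{"linear":[0,0,-4],"twist":[0,0,0]},{"linear":[0,0,-4],"twist":[0,0,0]},{"linear":[-3,0,-2],"twist":[0,0,0]},{"linear":[-4,0,0],"twist":[0,0,0]},{"linear":[-4,0,0],"twist":[0,0,0]},{"linear":[-4,0,0],"twist":[0,0,0]},{"linear":[-3,0,0],"twist":[0,0,0]},{"linear":[0,0,0],"twist":[0,0,0]}]' 0
python3 - <<'E'
from h import *
st(); ims=[]
for c in('side','top'):
    im,d=grab_frame(c); p=proj(c,[.518,.2045,.09]).astype(int)
    for t in('knob_center','knob_mouth','knob_pointer'):
        print(c,t,[(round(x['score'],2),np.round(x['at'],4)) for x in landmark_of(c,t)[:1]])
    hsv=cv2.cvtColor(im,cv2.COLOR_BGR2HSV); m=(hsv[...,0]>95)&(hsv[...,0]<130)&(hsv[...,1]>90)
    P,u,v=pts(c,m,d); k=np.hypot(P[:,0]-.518,P[:,1]-.205)<.03; P=P[k]
    if len(P): print(len(P),'z top',np.percentile(P[:,2],[5,80,95]).round(4),P[P[:,2]>.108].mean(0).round(4))
    ims.append(cv2.resize(im[p[1]-40:p[1]+40,p[0]-40:p[0]+40],(400,400),interpolation=cv2.INTER_CUBIC))
cv2.imwrite('pics/done.png',np.hstack(ims))
E
```

```text
time_s: 19.45
tcp_pos: [0.519, 0.2051, 0.0813]
tcp_rot: [1.354, 2.834, 0.001]
force: [1.4, 0.2, 2.5]
width: 0.0256
finger_force: 40.7
time_s: 21.25
tcp_pos: [0.6336, 0.0612, 0.2211]
tcp_rot: [1.361, 2.83, -0.001]
force: [0.2, 0.2, -0.9]
width: 0.0852
finger_force: 0.0
t 21.25 tcp [0.6336 0.0612 0.2211] yaw 2.245 tilt 0.0016 j6 0.99 F [ 0.16  0.21 -0.92] M [0.044 0.008 0.019] w 0.0852 ff 0.0
side knob_center [(0.73, array([0.5225, 0.2038, 0.0898]))]
side knob_mouth [(0.91, array([0.5205, 0.2098, 0.0704]))]
side knob_pointer [(0.57, array([0.5023, 0.2268, 0.0935]))]
618 z top [0.0788 0.1129 0.1138] [0.519  0.2053 0.1122]
top knob_center []
top knob_mouth []
top knob_pointer []
```

View pics/done.png

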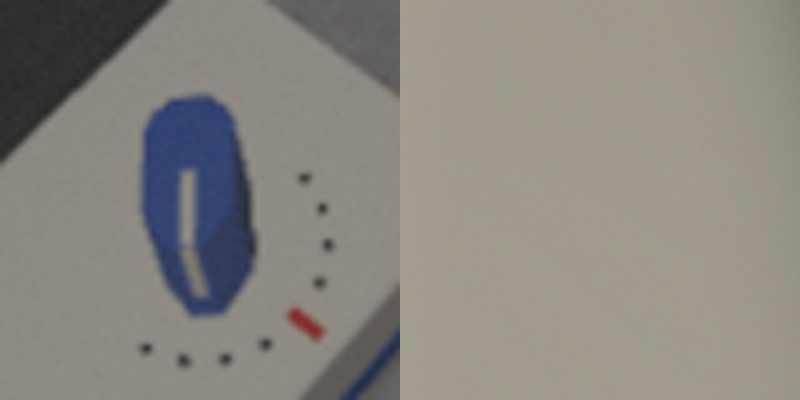

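The side view shows the knob seated upright over the boss at crop px (197, 205). Its top is at about 0.1135 m, against 0.114 expected fully home. The gripper is clear and nothing else has been disturbed, so I'll hand in.

```bash
python3 -c "
from bench import *
print(sign_off())"
```

```text
the job is handed in; nothing more can be done
None
```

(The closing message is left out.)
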